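# Find the rocking corner of the jig plate and shim it

## Task

The aluminium plate of the insert jig rocks at one corner. With the fingertips, press down on the plate's corners one after another to find the corner that goes down, then press that corner's steel shim tab down flat. Press without hammering, leave the other three shims standing as they are, pick nothing up and do not shift the loose things around the jig.

Things in the scene. Friction and masses are not known exactly. Their poses are not given: they have to be found in the camera images.
- stand: black plastic tray of an insert-setting jig, fixed to the table, 128 mm (its x) by 172 mm (its y), rim 28 mm high. Four ledges, each 36 mm wide and 18.5 mm high, stick out from its long y sides to y = +-138 mm, carrying the shims. Origin: centre of the underside, on the table; x points away from the robot and y left when its yaw is 0; its yaw is within 0.35 either way
- plate: aluminium work plate lying in the stand, 116 x 140 x 10 mm, top face 34 mm above the table, held in the middle by a sprung ball stud so that it cannot come off. Origin: centre of its underside. In its middle a black block with a grey ring, 50 x 70 mm, stands 18 mm above the top face. Four feet under it, out of sight, bear its corners; one of them, any of the four, has lost its pad
- corner_nl (a point): point on the plate's top face at its near left corner, 14 mm in from its edge in x and 11 mm in y: the place to press when trying that corner. A firm corner stays put; the one that rocks goes down 4 mm under about 3 N, then stops dead, and springs back when let go
- corner_nr (a point): point on the plate's top face at its near right corner, 14 mm in from its edge in x and 11 mm in y: the place to press when trying that corner. A firm corner stays put; the one that rocks goes down 4 mm under about 3 N, then stops dead, and springs back when let go
- corner_fl (a point): point on the plate's top face at its far left corner, 14 mm in from its edge in x and 11 mm in y: the place to press when trying that corner. A firm corner stays put; the one that rocks goes down 4 mm under about 3 N, then stops dead, and springs back when let go
- corner_fr (a point): point on the plate's top face at its far right corner, 14 mm in from its edge in x and 11 mm in y: the place to press when trying that corner. A firm corner stays put; the one that rocks goes down 4 mm under about 3 N, then stops dead, and springs back when let go
- tab_nl (a point): place to press on the near left corner's shim tab: on its upper face, 30 mm outward (+y of the stand) from the hinge, 8 mm from its free end. The shim is a flat steel tongue 24 mm wide, 5 mm thick, hinged along the stand's x, 94 mm from the stand's middle. At first the tab slants up outward and this point is about 34 mm above the table; pressed flat, 24 mm
- tab_nr (a point): place to press on the near right corner's shim tab: on its upper face, 30 mm outward (-y of the stand) from the hinge, 8 mm from its free end. The shim is a flat steel tongue 24 mm wide, 5 mm thick, hinged along the stand's x, 94 mm from the stand's middle. At first the tab slants up outward and this point is about 34 mm above the table; pressed flat, 24 mm
- tab_fl (a point): place to press on the far left corner's shim tab: on its upper face, 30 mm outward (+y of the stand) from the hinge, 8 mm from its free end. The shim is a flat steel tongue 24 mm wide, 5 mm thick, hinged along the stand's x, 94 mm from the stand's middle. At first the tab slants up outward and this point is about 34 mm above the table; pressed flat, 24 mm
- tab_fr (a point): place to press on the far right corner's shim tab: on its upper face, 30 mm outward (-y of the stand) from the hinge, 8 mm from its free end. The shim is a flat steel tongue 24 mm wide, 5 mm thick, hinged along the stand's x, 94 mm from the stand's middle. At first the tab slants up outward and this point is about 34 mm above the table; pressed flat, 24 mm
- shim_nl (a joint): angle of the near left shim in rad: 0 to 0.05 at the start (tab standing up about 20 degrees), 0.35 when flat (level, its stop). Pressing the tab takes about 10 N all the way; it stays where left. At the rocking corner it goes flat and its inner end then bears the plate (against up to 12 N); at a firm corner the foot's pad stops it at about 0.18
- shim_nr (a joint): angle of the near right shim in rad: 0 to 0.05 at the start (tab standing up about 20 degrees), 0.35 when flat (level, its stop). Pressing the tab takes about 10 N all the way; it stays where left. At the rocking corner it goes flat and its inner end then bears the plate (against up to 12 N); at a firm corner the foot's pad stops it at about 0.18
- shim_fl (a joint): angle of the far left shim in rad: 0 to 0.05 at the start (tab standing up about 20 degrees), 0.35 when flat (level, its stop). Pressing the tab takes about 10 N all the way; it stays where left. At the rocking corner it goes flat and its inner end then bears the plate (against up to 12 N); at a firm corner the foot's pad stops it at about 0.18
- shim_fr (a joint): angle of the far right shim in rad: 0 to 0.05 at the start (tab standing up about 20 degrees), 0.35 when flat (level, its stop). Pressing the tab takes about 10 N all the way; it stays where left. At the rocking corner it goes flat and its inner end then bears the plate (against up to 12 N); at a firm corner the foot's pad stops it at about 0.18
- jar: small brass jar with white cap, 26 mm across, 34 mm high, standing between the two left ledges; origin at its base
- long_box: open beige printed box, 34 x 125 x 28 mm, just beyond the stand; origin under its centre, long along its y
- short_box: open beige printed box, 32 x 85 x 26 mm, to the left; origin under its centre
- tweezers: dark steel tweezers lying flat, 125 mm long, 6 mm high, between robot and stand, on the right side; origin under the middle, long along its own x
- driver: screwdriver with orange handle, about 160 mm long, lying to the right
- bit_tray: black open tray with four compartments, 75 x 100 x 22 mm, to the left; origin under its centre
- washer: flat red ring 34 mm across, 6 mm thick, lying to the right; origin under its centre

How it is judged:
By the outcome, as a careful person would: the job done as asked, in the order asked, and still so for the second after the job is handed in, with the robot touching nothing.
It also fails if it takes over 48 s, if anything falls off the work surface, if the arm or the gripper's body presses on something with over 40 N, if the wrist force passes 120 N, or if a joint passes its speed limit or range.

## Robot

A 6-joint arm with a two-finger parallel gripper is mounted at the origin on the work surface. World frame = base frame: x ahead of the robot, y to its left, z up, the work surface at z = 0. Lengths are in m, angles in rad, forces in N, time in s.
With the tool pointing down it reaches from about 0.275 to 0.825 m from the base axis. Payload 4.9 kg.
Tool frame: the origin (TCP) lies at the very end of the fingers, on their centre line; the grasp point (between the pads) lies 19 mm behind it; z points along the fingers, y is the line along which they close (so a half turn about z gives the same grasp; the last joint's range is limited). The gripper opens to 85 mm and grips with 20 to 120 N. Pads are 22 mm wide; open, the fingers measure 114 mm over their backs; the gripper's body (76 mm by 85 mm) begins 54 mm behind the grasp point. The pads swing forward as they close: fully open they stand 13 mm farther back than shut.
Start: joints at [-1.346, 0.326, -0.193, 1.052, 0, 1.437], TCP at [0.193, -0.515, 0.231] pointing down, gripper open.
Joint ranges: [-2.65, 2.65], [-0.97, 1.79], [-1.3, 1.35], [-1.93, 2.1], [-1.47, 1.37], [-3.14, 3.14]. Speed limits (rad/s): [2.57, 2.57, 3.14, 3.14, 3.14, 3.14].

## Interface

Orientations are given as a 3x3 rotation matrix whose columns are the frame's x, y, z axes.
In Python, from plant import manip, eyes, order gives the robot as it stands.
- The arm moves only by the tool jog_arm, never from a script. Its argument "series" is a list of rows, each an object with "offset": the shift along the tool's x, y, z in units of 30 mm (1.0 is 30 mm), a list of three; "angular": the turn, a rotation vector about the tool's x, y, z in degrees, a list of three. In form: [{"offset": [x, y, z], "angular": [wx, wy, wz]}, ...]. A call has 1 to 5 rows; each row is the pose to reach, as a shift and turn from the pose commanded when the call began, along the tool's axes at that moment; what a row does not reach only later rows make up. A row lasts 1/12 s, in which the tool goes at most 41.7 mm and 7.16 degrees, less where a joint would pass 70% of its speed; a pose out of reach is approached as far as the arm can. A call with a gripper value outside its range is refused whole. "hand" is the finger opening in mm, from 0 to 85.4, set as the call begins (left out, the last holds). The fingers move at their own pace and stop on an object; "force" is the grip in N (left out, the last holds). Time passes only in rows, so rows that repeat a pose let the fingers close. It gives the time, the measured TCP pose, the force, the opening and the grip force at its end, in the units of the state.
- manip.get_obs(): the state, without advancing time (a new reading comes with each control period).
- eyes.snapshot(name): name is "scene" or "top" or "wrist"; returns the picture (420x560x3 uint8, red, green, blue); there is no depth.
- eyes.camera_model(name): a dict with "fx", "fy", "cx", "cy" (pixels), "cam_to_world" (4x4, takes a point from camera to world coordinates); the wrist camera has in their place "T_tool_cam" (4x4, takes a point from camera to tool coordinates, whose origin is the TCP and whose axes are the flange's). Camera axes: x right, y down, z forward; pixel columns grow to the right and rows downward; lengths in m; the calibration is good to about 2 mm. A picture is of the moment at which its call begins: read the wrist's pose just before it. camera_model takes no time and is no camera call.
- order.close_job(): hands the job in; it is judged then, once.
The state is a dict: "clock": time; "q": joint angles; "dq": joint speeds; "tau": joint torques, N m; "eef_pos": TCP position; "tcp_rot": TCP orientation; "contact_force": force on the tool from outside, world axes, zero at the start; "torque": the same for the moment, N m; "opening": opening from 0.0 (shut) to 1.0 (fully open); "grasp_force": force on a finger pad.
Only numpy, scipy, OpenCV 4.12 (cv2) and the standard library are available. Lean on these libraries where they do the work, as an engineer would, in place of code of your own. Each camera call takes 0.05 s, during which the arm holds its last target. There are 200 camera calls.

## Working session

There is one attempt and no reset: what is moved stays moved. The work goes in short steps, Python scripts to look and compute and a tool call to move; the robot and the scene stay as the last step left them, time stands still between calls to the robot, and variables do not carry over. Pictures are saved under pics/ and viewed, at most 10 in all, crops included, and the job is handed in when it is done.

Besides the shell and the picture viewer there is one more tool, called after "Request:" as name([rows], argument=value, ...), one row to a line, values as JSON. jog_arm: Moves the arm, as the interface text tells. Its arguments: {"type":"object","properties":{"series":{"type":"array"},"hand":{"type":"number"},"force":{"type":"number"}},"required":["series"]}

```bash
mkdir -p pics
python3 - <<'E'
from plant import manip, eyes, order
import cv2, numpy as np
o=manip.get_obs(); print(o['eef_pos'],o['tcp_rot'],o['contact_force'],o['clock'])
for n in('top','scene'):
    im=eyes.snapshot(n); cv2.imwrite(f'pics/{n}0.png',im[:,:,::-1]); m=eyes.camera_model(n); print(n,m)
E
```

```text
[ 0.19299751 -0.51442296  0.23050046] [[ 9.36331827e-01  3.51116139e-01 -4.07847438e-04]
 [ 3.51116324e-01 -9.36330420e-01  1.63440162e-03]
 [ 1.91984823e-04 -1.67354414e-03 -9.99998581e-01]] [-0.13232892 -0.414438   -0.29096446] 0.0
top {'fx': 536.7321169809256, 'fy': 536.7321169809256, 'cx': 282.1379514107054, 'cy': 203.2539521503674, 'cam_to_world': array([[ 7.63611468e-03, -9.89335584e-01,  1.45453746e-01,
         2.88628920e-01],
       [-9.99968684e-01, -7.85727850e-03, -9.46071636e-04,
        -6.27113806e-03],
       [ 2.07885293e-03, -1.45441967e-01, -9.89364600e-01,
         1.63405904e+00],
       [ 0.00000000e+00,  0.00000000e+00,  0.00000000e+00,
         1.00000000e+00]])}
scene {'fx': 468.28466439545355, 'fy': 468.28466439545355, 'cx': 281.3953899448322, 'cy': 205.7192676489955, 'cam_to_world': array([[ 0.62945711,  0.53833715, -0.56033638,  1.13728464],
       [ 0.77686302, -0.42081582,  0.46839929, -0.53010255],
       [ 0.01635832, -0.73014188, -0.68309973,  0.80024604],
       [ 0.        ,  0.        ,  0.        ,  1.        ]])}
```

View pics/top0.png

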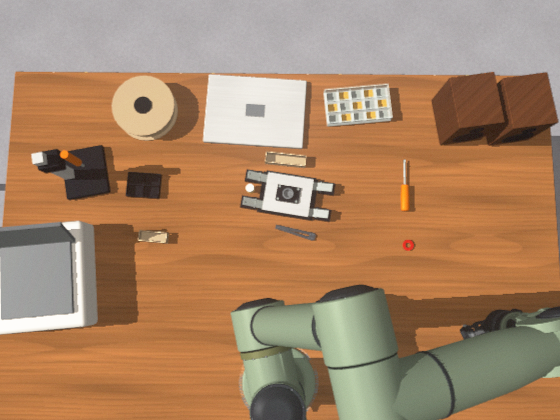

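View pics/scene0.png

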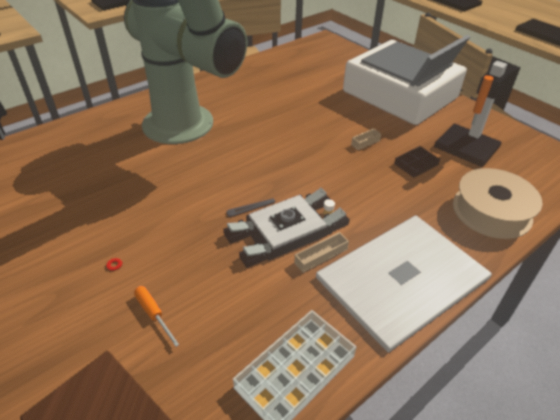

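The top view shows the jig around pixel (288,195), turned slightly clockwise. The shims are at about (258,176), (253,203), (323,187) and (319,214), and the jar is at (250,187). Next I'll measure the plate in this picture.

```bash
cat > h.py <<'E'
import cv2, numpy as np
def ray(m,uv,z):
    T=m['cam_to_world']; d=T[:3,:3]@np.array([(uv[0]-m['cx'])/m['fx'],(uv[1]-m['cy'])/m['fy'],1.]); o=T[:3,3]
    return (o+d*(z-o[2])/d[2])[:2]
def jig(c,yaw):
    R=np.array([[np.cos(yaw),-np.sin(yaw)],[np.sin(yaw),np.cos(yaw)]])
    P={}
    for n,sx,sy in(('nl',-1,1),('nr',-1,-1),('fl',1,1),('fr',1,-1)):
        P['corner_'+n]=c+R@[sx*44,sy*59]/np.array(1000.)
    return P
E
python3 - <<'E'
from h import *
from plant import eyes
m=eyes.camera_model('top'); im=cv2.imread('pics/top0.png')
roi=np.zeros(im.shape[:2],np.uint8); roi[160:235,230:345]=1
hsv=cv2.cvtColor(im,cv2.COLOR_BGR2HSV)
k=((hsv[...,1]<50)&(hsv[...,2]>150)&(roi>0)).astype(np.uint8)
cs,_=cv2.findContours(k,cv2.RETR_EXTERNAL,cv2.CHAIN_APPROX_NONE)
for c in sorted(cs,key=cv2.contourArea)[::-1][:7]:
    a=cv2.contourArea(c)
    if a<10: continue
    W=np.array([ray(m,p[0],.034) for p in c],np.float32)
    r=cv2.minAreaRect(W*1000); print(a,c.mean(0),r)
    if a>500: b=cv2.boxPoints(r); print(b)
cv2.imwrite('pics/crop.png',cv2.resize(im[155:240,225:350],None,fx=6,fy=6,interpolation=cv2.INTER_CUBIC))
E
```

```text
1960.0 [[276.62931034 192.41810345]] ((557.18115234375, 4.869911193847656), (200.47459411621094, 117.56452941894531), 81.12764739990234)
[[ 483.6423    -85.10179 ]
 [ 599.8001   -103.23419 ]
 [ 630.72       94.84161 ]
 [ 514.5622    112.974014]]
104.0 [[324.02380952 186.61904762]] ((576.2938842773438, -134.2985076904297), (48.194358825683594, 25.417984008789062), 84.66053771972656)
103.0 [[320.04761905 213.04761905]] ((494.7599792480469, -122.13126373291016), (47.00914001464844, 24.07848358154297), 83.25598907470703)
41.0 [[249.5 187.5]] ((571.27099609375, 91.32506561279297), (21.570314407348633, 21.186277389526367), 0.8897903561592102)
```

View pics/crop.png

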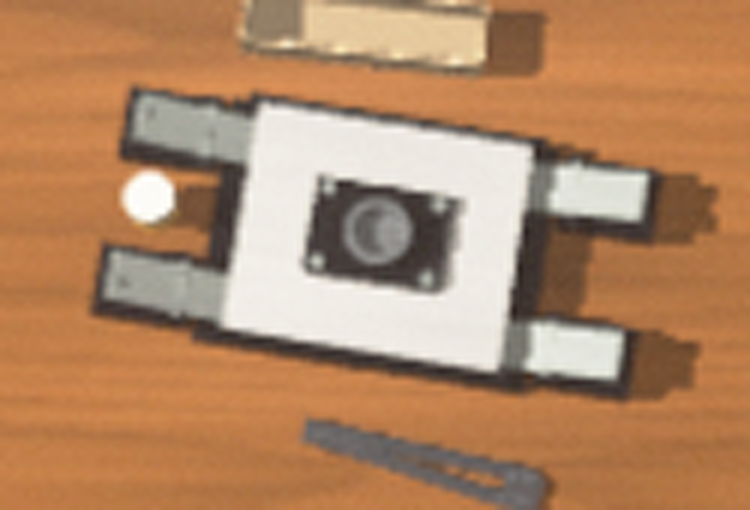

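The plate's centre comes out near (0.553, -0.025), with yaw about -0.157. I'll turn to align with it and move over.

Request:
jog_arm([
  {"offset": [1.1,-0.7,0],"angular": [0,0,6]},
  {"offset": [2.2,-1.4,0],"angular": [0,0,12]},
  {"offset": [3.3,-2.1,0],"angular": [0,0,18]},
  {"offset": [4.4,-2.8,0],"angular": [0,0,24]},
  {"offset": [5.5,-3.5,0],"angular": [0,0,29.5]},
], hand=0)

```text
clock: 0.52
eef_pos: [0.3112, -0.357, 0.2309]
tcp_rot: [[0.987, -0.161, -0.0], [-0.161, -0.987, 0.001], [-0.0, -0.001, -1.0]]
contact_force: [0.6, -0.1, -0.0]
opening: 0.297
grasp_force: 0.0
```

Request:
jog_arm([
  {"offset": [0.6,-1.2,0],"angular": [0,0,0]},
  {"offset": [1.2,-2.4,0],"angular": [0,0,0]},
  {"offset": [1.8,-3.6,0],"angular": [0,0,0]},
  {"offset": [2.4,-4.8,0],"angular": [0,0,0]},
  {"offset": [3.1,-6.1,0],"angular": [0,0,0]},
])

```text
clock: 0.93
eef_pos: [0.4299, -0.1926, 0.2311]
tcp_rot: [[0.988, -0.156, -0.0], [-0.156, -0.988, 0.0], [-0.0, -0.0, -1.0]]
contact_force: [0.7, -0.3, -0.5]
opening: 0.002
grasp_force: 0.0
```

Request:
jog_arm([
  {"offset": [0.6,-1.2,0],"angular": [0,0,0]},
  {"offset": [1.2,-2.4,0],"angular": [0,0,0]},
  {"offset": [1.8,-3.6,0],"angular": [0,0,0]},
  {"offset": [2.4,-4.8,0],"angular": [0,0,0]},
  {"offset": [3.1,-6.1,0],"angular": [0,0,0]},
])

```text
clock: 1.35
eef_pos: [0.5486, -0.0283, 0.231]
tcp_rot: [[0.988, -0.155, -0.001], [-0.155, -0.988, -0.0], [-0.001, 0.0, -1.0]]
contact_force: [1.2, -1.0, 0.2]
opening: -0.002
grasp_force: 0.0
```

Request:
jog_arm([
  {"offset": [0,0,0],"angular": [0,0,0]},
  {"offset": [0,0,0],"angular": [0,0,0]},
])

```text
clock: 1.52
eef_pos: [0.5487, -0.0283, 0.2305]
tcp_rot: [[0.988, -0.151, -0.001], [-0.151, -0.988, 0.0], [-0.001, 0.0, -1.0]]
contact_force: [-0.5, -0.6, -1.4]
opening: 0.005
grasp_force: 0.0
```

Run:
```python
from plant import manip, eyes
import cv2, json
o=manip.get_obs(); im=eyes.snapshot('wrist'); cv2.imwrite('pics/w1.png',im[:,:,::-1]); m=eyes.camera_model('wrist'); print(o['eef_pos'],o['tcp_rot'],o['contact_force'],m)
json.dump({k:o[k].tolist() for k in('eef_pos','tcp_rot')},open('w1.json','w'))
```

```text
[ 0.54865452 -0.02829055  0.23049751] [[ 9.88494158e-01 -1.51254275e-01 -1.20149429e-03]
 [-1.51254301e-01 -9.88494882e-01  6.98613085e-05]
 [-1.19823778e-03  1.12673684e-04 -9.99999276e-01]] [-0.52907142 -0.60359534 -1.38779765] {'fx': 326.5790557423998, 'fy': 326.5790557423998, 'cx': 283.52809431275443, 'cy': 205.17221851949716, 'T_tool_cam': array([[-5.56837247e-04, -9.52423896e-01, -3.04776003e-01,
         7.79647930e-02],
       [ 9.99999827e-01, -4.73034724e-04, -3.48805597e-04,
         8.71284736e-05],
       [ 1.88041153e-04, -3.04776145e-01,  9.52423995e-01,
        -1.43005492e-01],
       [ 0.00000000e+00,  0.00000000e+00,  0.00000000e+00,
         1.00000000e+00]])}
```

View pics/w1.png

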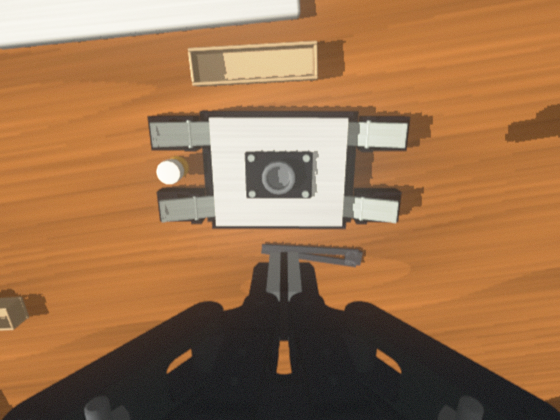

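The wrist view shows the plate square on, with corners near (210,119), (348,118), (344,227) and (214,227). The tabs run x 150–190 on the left and 368–408 on the right, and the hinge lines show at about x=189 and 369.

Run:
```python
from h import *
import json
from plant import eyes
o=json.load(open('w1.json')); w=eyes.camera_model('wrist')
T=np.eye(4);T[:3,:3]=o['tcp_rot'];T[:3,3]=o['eef_pos']; m=dict(w); m['cam_to_world']=T@w['T_tool_cam']
im=cv2.imread('pics/w1.png'); hsv=cv2.cvtColor(im,cv2.COLOR_BGR2HSV)
k=((hsv[...,1]<50)&(hsv[...,2]>195)).astype(np.uint8); k[:100]=0;k[240:]=0;k[:,:203]=0;k[:,352:]=0
k=cv2.morphologyEx(k,cv2.MORPH_OPEN,np.ones((5,5)))
c=max(cv2.findContours(k,cv2.RETR_EXTERNAL,cv2.CHAIN_APPROX_NONE)[0],key=cv2.contourArea)
W=np.array([ray(m,p[0],.034) for p in c],np.float32)*1000
r=cv2.minAreaRect(W); print(r,c[:,0].min(0),c[:,0].max(0))
# tab outlines (bright non-saturated) by rows at mid columns
v=hsv[...,2]; 
yaw=-.155
e=cv2.boxPoints(r); 
ctr=np.array(r[0])/1000
long=e[1]-e[0] if np.linalg.norm(e[1]-e[0])>np.linalg.norm(e[2]-e[1]) else e[2]-e[1]
if long[1]<0: long=-long
yaw=-np.arctan2(long[0],long[1]); print('c',ctr,'yaw',yaw)
for n,p in jig(ctr,yaw).items(): print(n,p.round(4))
R=np.array([[np.cos(yaw),-np.sin(yaw)],[np.sin(yaw),np.cos(yaw)]])
for u,cv_ in((172,170),(386,170)):
    print(u,[(y,int(v[y,u]),int(hsv[y,u,1])) for y in list(range(114,152,2))+list(range(188,226,2))])
for a in((172,133),(172,209),(386,134),(386,209),(189,133),(369,134),(189,208),(369,207)): print(a,(R.T@(ray(m,a,.029)-ctr)*1000).round(1))
```

```text
((552.9741821289062, -23.285667419433594), (140.7137908935547, 115.24407196044922), 81.26868438720703) [209 118] [347 225]
c [ 0.55297418 -0.02328567] yaw -0.15239
corner_nl [0.5184 0.0417]
corner_nr [ 0.5005 -0.0749]
corner_fl [0.6054 0.0284]
corner_fr [ 0.5875 -0.0883]
172 [(114, 120, 147), (116, 76, 84), (118, 72, 64), (120, 68, 83), (122, 121, 25), (124, 168, 21), (126, 167, 20), (128, 168, 17), (130, 170, 21), (132, 169, 21), (134, 164, 23), (136, 168, 20), (138, 166, 25), (140, 170, 15), (142, 168, 18), (144, 165, 20), (146, 127, 28), (148, 79, 55), (150, 141, 136), (188, 76, 81), (190, 73, 84), (192, 77, 56), (194, 79, 65), (196, 79, 71), (198, 89, 43), (200, 145, 23), (202, 168, 20), (204, 165, 23), (206, 165, 23), (208, 167, 23), (210, 165, 20), (212, 164, 20), (214, 163, 22), (216, 170, 21), (218, 166, 23), (220, 147, 29), (222, 186, 154), (224, 197, 162)]
386 [(114, 126, 140), (116, 89, 95), (118, 75, 54), (120, 72, 60), (122, 108, 26), (124, 218, 18), (126, 224, 14), (128, 224, 13), (130, 221, 18), (132, 221, 15), (134, 222, 17), (136, 224, 14), (138, 224, 15), (140, 223, 15), (142, 222, 15), (144, 224, 15), (146, 189, 15), (148, 76, 37), (150, 100, 102), (188, 78, 85), (190, 61, 54), (192, 71, 50), (194, 73, 45), (196, 70, 51), (198, 65, 59), (200, 152, 22), (202, 220, 17), (204, 224, 13), (206, 222, 14), (208, 220, 14), (210, 221, 17), (212, 223, 18), (214, 224, 15), (216, 223, 15), (218, 222, 15), (220, 222, 18), (222, 164, 96), (224, 180, 154)]
(172, 133) [ 42.4 109.7]
(172, 209) [-40.5 118.4]
(386, 134) [  41.3 -111.7]
(386, 209) [ -40.5 -119.5]
(189, 133) [42.4 92.2]
(369, 134) [ 41.3 -94.1]
(189, 208) [-39.3  99.4]
(369, 207) [ -38.2 -100.5]
```

Request:
jog_arm([
  {"offset": [-0.3,0.4,1.1],"angular": [0,0,0]},
  {"offset": [-0.6,0.8,2.2],"angular": [0,0,0]},
  {"offset": [-1.0,1.3,3.4],"angular": [0,0,0]},
  {"offset": [-1.35,1.78,4.6],"angular": [0,0,0]},
  {"offset": [-1.35,1.78,5.6],"angular": [0,0,0]},
])

```text
clock: 1.98
eef_pos: [0.4954, -0.0792, 0.0613]
tcp_rot: [[0.987, -0.16, -0.004], [-0.16, -0.987, -0.0], [-0.004, 0.001, -1.0]]
contact_force: [0.4, 0.7, -0.8]
opening: -0.001
grasp_force: 0.0
```

Request:
jog_arm([
  {"offset": [0,0,0.3],"angular": [0,0,0]},
  {"offset": [0,0,0.6],"angular": [0,0,0]},
  {"offset": [0,0,0.75],"angular": [0,0,0]},
  {"offset": [0,0,0.8],"angular": [0,0,0]},
  {"offset": [0,0,0.8],"angular": [0,0,0]},
])

```text
clock: 2.4
eef_pos: [0.5011, -0.077, 0.0403]
tcp_rot: [[0.988, -0.155, 0.002], [-0.155, -0.988, -0.001], [0.002, 0.0, -1.0]]
contact_force: [-1.4, 0.2, 0.1]
opening: 0.001
grasp_force: 0.0
```

Request:
jog_arm([
  {"offset": [0,0,0.03],"angular": [0,0,0]},
  {"offset": [0,0,0.06],"angular": [0,0,0]},
  {"offset": [0,0,0.09],"angular": [0,0,0]},
  {"offset": [0,0,0.12],"angular": [0,0,0]},
  {"offset": [0,0,0.12],"angular": [0,0,0]},
])

```text
clock: 2.82
eef_pos: [0.5, -0.0766, 0.0358]
tcp_rot: [[0.988, -0.155, 0.0], [-0.155, -0.988, -0.0], [0.0, 0.0, -1.0]]
contact_force: [-0.1, 0.2, -0.2]
opening: 0.001
grasp_force: 0.0
```

Request:
jog_arm([
  {"offset": [0,0,0.02],"angular": [0,0,0]},
  {"offset": [0,0,0.04],"angular": [0,0,0]},
  {"offset": [0,0,0.06],"angular": [0,0,0]},
  {"offset": [0,0,0.08],"angular": [0,0,0]},
  {"offset": [0,0,0.08],"angular": [0,0,0]},
])

```text
clock: 3.23
eef_pos: [0.4999, -0.0768, 0.0338]
tcp_rot: [[0.988, -0.155, 0.0], [-0.155, -0.988, -0.0], [0.0, 0.0, -1.0]]
contact_force: [-1.5, 1.1, 5.4]
opening: 0.004
grasp_force: 3.3
```

Request:
jog_arm([
  {"offset": [0,0,0.02],"angular": [0,0,0]},
  {"offset": [0,0,0.04],"angular": [0,0,0]},
  {"offset": [0,0,0.06],"angular": [0,0,0]},
  {"offset": [0,0,0.06],"angular": [0,0,0]},
])

```text
clock: 3.57
eef_pos: [0.5, -0.0769, 0.0333]
tcp_rot: [[0.988, -0.155, 0.001], [-0.155, -0.988, -0.001], [0.001, 0.0, -1.0]]
contact_force: [-5.3, 0.8, 20.9]
opening: -0.002
grasp_force: 10.3
```

nr is firm (21 N, no sinking). Next is nl.

Request:
jog_arm([
  {"offset": [0,0,-0.5],"angular": [0,0,0]},
  {"offset": [0,-1.1,-0.6],"angular": [0,0,0]},
  {"offset": [0,-2.3,-0.6],"angular": [0,0,0]},
  {"offset": [0,-3.5,-0.6],"angular": [0,0,0]},
  {"offset": [0,-3.93,-0.5],"angular": [0,0,0]},
])

```text
clock: 3.98
eef_pos: [0.516, 0.0187, 0.047]
tcp_rot: [[0.993, -0.118, 0.003], [-0.118, -0.993, 0.02], [0.001, -0.02, -1.0]]
contact_force: [-0.2, -0.2, -0.5]
opening: -0.003
grasp_force: 0.0
```

Request:
jog_arm([
  {"offset": [0,0,0.1],"angular": [0,0,0]},
  {"offset": [0,0,0.2],"angular": [0,0,0]},
  {"offset": [0,0,0.28],"angular": [0,0,0]},
  {"offset": [0,0,0.33],"angular": [0,0,0]},
  {"offset": [0,0,0.33],"angular": [0,0,0]},
])

```text
clock: 4.4
eef_pos: [0.5149, 0.0155, 0.036]
tcp_rot: [[0.992, -0.123, 0.001], [-0.123, -0.992, 0.019], [-0.001, -0.019, -1.0]]
contact_force: [-0.0, 1.0, 0.2]
opening: -0.004
grasp_force: 0.0
```

Request:
jog_arm([
  {"offset": [0,0,0.02],"angular": [0,0,0]},
  {"offset": [0,0,0.05],"angular": [0,0,0]},
  {"offset": [0,0,0.08],"angular": [0,0,0]},
  {"offset": [0,0,0.11],"angular": [0,0,0]},
  {"offset": [0,0,0.11],"angular": [0,0,0]},
])

```text
clock: 4.82
eef_pos: [0.5154, 0.0163, 0.0333]
tcp_rot: [[0.993, -0.122, 0.002], [-0.122, -0.992, 0.019], [-0.0, -0.019, -1.0]]
contact_force: [0.3, -0.9, 0.9]
opening: -0.002
grasp_force: 0.5
```

The last row fell short because of the speed cap. I'll lift and correct, with a helper for the conversions.

```bash
cat >> h.py <<'E'
from scipy.spatial.transform import Rotation as Ro
C=np.array([.5530,-.0233]); YAW=-.1524
def to(sx,sy,z,yaw=YAW):
    "move needed to stand point sx,sy (mm), height z (m)"
    from plant import manip
    o=manip.get_obs(); R=np.array(o['tcp_rot']); c,s=np.cos(yaw),np.sin(yaw)
    c0,s0=np.cos(YAW),np.sin(YAW)
    p=np.r_[C+np.array([[c0,-s0],[s0,c0]])@[sx/1e3,sy/1e3],z]
    G=np.array([[c,s,0],[s,-c,0],[0,0,-1]])
    print((R.T@(p-o['eef_pos'])/.03).round(2),np.degrees(Ro.from_matrix(R.T@G).as_rotvec()).round(1))
E
python3 -c "
from h import *
to(-44,59,.045);to(-44,59,.036)"
```

```text
[-0.   -0.86 -0.37] [-1.1  0.   1.7]
[-0.   -0.85 -0.07] [-1.1  0.   1.7]
```

Request:
jog_arm([
  {"offset": [0,0,-0.3],"angular": [0,0,0]},
  {"offset": [0,-0.3,-0.4],"angular": [-0.5,0,0.8]},
  {"offset": [0,-0.6,-0.4],"angular": [-1.1,0,1.7]},
  {"offset": [0,-0.86,-0.3],"angular": [-1.1,0,1.7]},
  {"offset": [0,-0.86,-0.15],"angular": [-1.1,0,1.7]},
])

```text
clock: 5.23
eef_pos: [0.5163, 0.0189, 0.0386]
tcp_rot: [[0.993, -0.117, 0.003], [-0.117, -0.993, 0.019], [0.001, -0.019, -1.0]]
contact_force: [-0.7, 0.6, 0.3]
opening: 0.007
grasp_force: 0.0
```

Request:
jog_arm([
  {"offset": [0,0,0.05],"angular": [0,0,0]},
  {"offset": [0,0,0.08],"angular": [0,0,0]},
  {"offset": [0,0,0.11],"angular": [0,0,0]},
  {"offset": [0,0,0.14],"angular": [0,0,0]},
  {"offset": [0,0,0.14],"angular": [0,0,0]},
])

```text
clock: 5.65
eef_pos: [0.5155, 0.0186, 0.0338]
tcp_rot: [[0.993, -0.117, 0.001], [-0.117, -0.993, 0.019], [-0.001, -0.019, -1.0]]
contact_force: [0.8, 0.5, -0.0]
opening: 0.003
grasp_force: 0.2
```

```bash
python3 -c "
from plant import manip
o=manip.get_obs(); print(o['q'],o['eef_pos'],o['contact_force'])"
```

```text
[-0.11838028  0.48803605 -0.52712136  0.55705932  0.01892525  3.14093687] [0.51547489 0.01859587 0.03381766] [ 0.80767204  0.51764959 -0.00104854]
```

Joint 6 is at its limit, so I'll raise and turn the tool back a quarter turn.

Request:
jog_arm([
  {"offset": [0,0,-0.6],"angular": [0,0,0]},
  {"offset": [0,0,-1.2],"angular": [0,0,-7]},
  {"offset": [0,0,-1.2],"angular": [0,0,-14]},
  {"offset": [0,0,-1.2],"angular": [0,0,-21]},
  {"offset": [0,0,-1.2],"angular": [0,0,-28]},
])

```text
clock: 6.07
eef_pos: [0.5161, 0.0178, 0.0706]
tcp_rot: [[0.93, 0.368, 0.002], [0.368, -0.93, 0.019], [0.009, -0.016, -1.0]]
contact_force: [-0.8, -0.5, -0.0]
opening: 0.001
grasp_force: 0.0
```

Request:
jog_arm([
  {"offset": [0,0,0],"angular": [0,0,-7]},
  {"offset": [0,0,0],"angular": [0,0,-14]},
  {"offset": [0,0,0],"angular": [0,0,-21]},
  {"offset": [0,0,0],"angular": [0,0,-28]},
  {"offset": [0,0,0],"angular": [0,0,-35]},
])

```text
clock: 6.48
eef_pos: [0.5157, 0.0179, 0.0701]
tcp_rot: [[0.55, 0.835, 0.001], [0.835, -0.55, 0.019], [0.017, -0.009, -1.0]]
contact_force: [1.5, 0.1, -0.1]
opening: -0.001
grasp_force: 0.0
```

```bash
python3 -c "
from h import *
to(-44,59,.06,YAW+np.pi/2)"
```

```text
[ 0.71 -0.36  0.35] [ -0.3  -1.  -24.7]
```

Request:
jog_arm([
  {"offset": [0.2,-0.1,0],"angular": [0,-0.3,-6.5]},
  {"offset": [0.4,-0.2,0.1],"angular": [0,-0.6,-13]},
  {"offset": [0.6,-0.3,0.2],"angular": [-0.2,-0.8,-19]},
  {"offset": [0.71,-0.36,0.35],"angular": [-0.3,-1,-24.7]},
  {"offset": [0.71,-0.36,0.35],"angular": [-0.3,-1,-24.7]},
])

```text
clock: 6.9
eef_pos: [0.518, 0.0426, 0.0594]
tcp_rot: [[0.154, 0.988, -0.001], [0.988, -0.154, 0.001], [0.001, -0.001, -1.0]]
contact_force: [-0.3, 0.6, 0.0]
opening: 0.004
grasp_force: 0.0
```

Request:
jog_arm([
  {"offset": [0,0,0.3],"angular": [0,0,0]},
  {"offset": [0,0,0.6],"angular": [0,0,0]},
  {"offset": [0,0,0.73],"angular": [0,0,0]},
  {"offset": [0,0,0.78],"angular": [0,0,0]},
  {"offset": [0,0,0.78],"angular": [0,0,0]},
])

```text
clock: 7.32
eef_pos: [0.5179, 0.0415, 0.0359]
tcp_rot: [[0.158, 0.987, -0.002], [0.987, -0.158, 0.001], [0.001, -0.002, -1.0]]
contact_force: [-0.5, -0.6, 0.2]
opening: -0.006
grasp_force: 0.0
```

Request:
jog_arm([
  {"offset": [0,0,0.03],"angular": [0,0,0]},
  {"offset": [0,0,0.06],"angular": [0,0,0]},
  {"offset": [0,0,0.09],"angular": [0,0,0]},
  {"offset": [0,0,0.12],"angular": [0,0,0]},
  {"offset": [0,0,0.12],"angular": [0,0,0]},
])

```text
clock: 7.73
eef_pos: [0.5187, 0.0418, 0.0331]
tcp_rot: [[0.157, 0.988, 0.0], [0.988, -0.157, 0.001], [0.001, 0.0, -1.0]]
contact_force: [0.8, -0.5, 0.8]
opening: 0.0
grasp_force: 0.3
```

```bash
python3 -c "
from h import *
to(-44,59,.034,YAW+np.pi/2)"
```

```text
[-0.01 -0.01 -0.03] [ 0.  -0.  -0.3]
```

Request:
jog_arm([
  {"offset": [0,0,0.03],"angular": [0,0,0]},
  {"offset": [0,0,0.06],"angular": [0,0,0]},
  {"offset": [0,0,0.06],"angular": [0,0,0]},
])

```text
clock: 7.98
eef_pos: [0.5186, 0.0419, 0.0313]
tcp_rot: [[0.157, 0.988, 0.0], [0.988, -0.157, 0.001], [0.001, -0.0, -1.0]]
contact_force: [0.1, 0.9, 1.6]
opening: 0.003
grasp_force: 1.0
```

Request:
jog_arm([
  {"offset": [0,0,0.03],"angular": [0,0,0]},
  {"offset": [0,0,0.03],"angular": [0,0,0]},
])

```text
clock: 8.15
eef_pos: [0.5185, 0.042, 0.0304]
tcp_rot: [[0.157, 0.988, -0.0], [0.988, -0.157, 0.001], [0.001, -0.0, -1.0]]
contact_force: [-0.1, 0.9, 2.1]
opening: -0.002
grasp_force: 1.4
```

Request:
jog_arm([
  {"offset": [0,0,0.03],"angular": [0,0,0]},
  {"offset": [0,0,0.06],"angular": [0,0,0]},
  {"offset": [0,0,0.06],"angular": [0,0,0]},
])

```text
clock: 8.4
eef_pos: [0.5186, 0.0421, 0.0295]
tcp_rot: [[0.157, 0.988, 0.0], [0.988, -0.157, 0.001], [0.001, 0.0, -1.0]]
contact_force: [-3.1, 1.8, 12.9]
opening: 0.003
grasp_force: 6.6
```

```bash
python3 -c "
from h import *
Y=YAW+np.pi/2
to(-44,59,.055,Y);to(-41,124,.055,Y);to(-41,124,.038,Y)"
```

```text
[-0.01 -0.   -0.85] [ 0.  -0.1 -0.3]
[ 2.16  0.09 -0.85] [ 0.  -0.1 -0.3]
[ 2.15  0.09 -0.28] [ 0.  -0.1 -0.3]
```

nl sinks 4 mm and then stops, while nr held at 21 N, so nl is the rocking corner. I'll raise and go to its tab.

Request:
jog_arm([
  {"offset": [0,0,-0.2],"angular": [0,0,0]},
  {"offset": [0,0,-0.9],"angular": [0,0,0]},
  {"offset": [0.8,0.03,-0.95],"angular": [0,0,0]},
  {"offset": [1.6,0.06,-0.9],"angular": [0,0,0]},
  {"offset": [2.15,0.09,-0.8],"angular": [0,0,0]},
])

```text
clock: 8.82
eef_pos: [0.5324, 0.1061, 0.0534]
tcp_rot: [[0.157, 0.988, 0.002], [0.988, -0.157, 0.001], [0.001, 0.002, -1.0]]
contact_force: [0.3, 0.3, -0.4]
opening: -0.0
grasp_force: 0.0
```

Request:
jog_arm([
  {"offset": [0,0,0.1],"angular": [0,0,0]},
  {"offset": [0,0,0.2],"angular": [0,0,0]},
  {"offset": [0,0,0.3],"angular": [0,0,0]},
  {"offset": [0,0,0.35],"angular": [0,0,0]},
  {"offset": [0,0,0.35],"angular": [0,0,0]},
])

```text
clock: 9.23
eef_pos: [0.5307, 0.1042, 0.0415]
tcp_rot: [[0.158, 0.987, -0.001], [0.987, -0.158, 0.0], [0.0, -0.002, -1.0]]
contact_force: [0.1, -0.3, -0.6]
opening: -0.001
grasp_force: 0.0
```

Run:
```python
from h import *
from plant import eyes
Y=YAW+np.pi/2
to(-41,124,.038,Y);to(-41,124,.024,Y)
cv2.imwrite('pics/w2.png',eyes.snapshot('wrist')[:,:,::-1])
```

```text
[0.05 0.01 0.12] [-0.1 -0.  -0.4]
[0.05 0.01 0.58] [-0.1 -0.  -0.4]
```

View pics/w2.png

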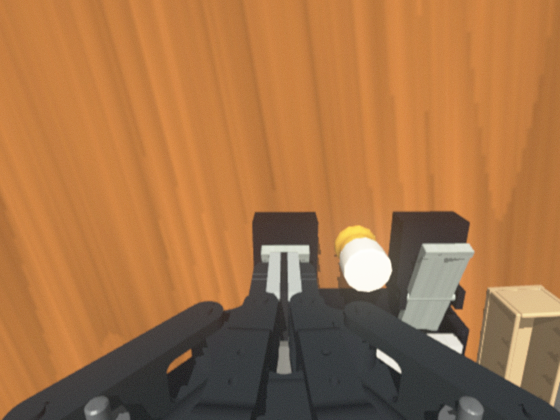

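The fingertips, at pixels (268–300, 255–290), are centred over the near left tab, whose free end shows at (262–308, 247–262). The jar at (365,260) is clear. Now I'll press down slowly.

Request:
jog_arm([
  {"offset": [0.04,0,0.04],"angular": [0,0,0]},
  {"offset": [0.04,0,0.08],"angular": [0,0,0]},
  {"offset": [0.04,0,0.12],"angular": [0,0,0]},
  {"offset": [0.04,0,0.16],"angular": [0,0,0]},
  {"offset": [0.04,0,0.2],"angular": [0,0,0]},
])

```text
clock: 9.7
eef_pos: [0.5315, 0.1062, 0.0361]
tcp_rot: [[0.157, 0.988, 0.0], [0.988, -0.157, 0.001], [0.001, -0.0, -1.0]]
contact_force: [-1.1, -1.1, 5.5]
opening: -0.003
grasp_force: 2.6
```

Request:
jog_arm([
  {"offset": [0,0,0.03],"angular": [0,0,0]},
  {"offset": [0,0,0.06],"angular": [0,0,0]},
  {"offset": [0,0,0.09],"angular": [0,0,0]},
  {"offset": [0,0,0.12],"angular": [0,0,0]},
  {"offset": [0,0,0.15],"angular": [0,0,0]},
])

```text
clock: 10.12
eef_pos: [0.5319, 0.1073, 0.0326]
tcp_rot: [[0.157, 0.988, 0.001], [0.988, -0.157, 0.003], [0.003, 0.001, -1.0]]
contact_force: [-2.6, 3.0, 9.0]
opening: 0.002
grasp_force: 4.8
```

Request:
jog_arm([
  {"offset": [0,0,0.03],"angular": [0,0,0]},
  {"offset": [0,0,0.06],"angular": [0,0,0]},
  {"offset": [0,0,0.09],"angular": [0,0,0]},
  {"offset": [0,0,0.12],"angular": [0,0,0]},
  {"offset": [0,0,0.12],"angular": [0,0,0]},
])

```text
clock: 10.53
eef_pos: [0.532, 0.1082, 0.029]
tcp_rot: [[0.156, 0.988, 0.001], [0.988, -0.156, 0.005], [0.005, 0.0, -1.0]]
contact_force: [-2.4, 4.6, 8.2]
opening: 0.0
grasp_force: 4.1
```

Request:
jog_arm([
  {"offset": [-0.01,0,0.03],"angular": [0,0,0]},
  {"offset": [-0.02,0,0.06],"angular": [0,0,0]},
  {"offset": [-0.03,0,0.09],"angular": [0,0,0]},
  {"offset": [-0.04,0,0.12],"angular": [0,0,0]},
  {"offset": [-0.04,0,0.12],"angular": [0,0,0]},
])

```text
clock: 10.95
eef_pos: [0.5324, 0.1073, 0.0256]
tcp_rot: [[0.156, 0.988, 0.002], [0.988, -0.156, 0.006], [0.006, 0.001, -1.0]]
contact_force: [-1.8, 5.0, 7.9]
opening: 0.0
grasp_force: 3.9
```

Request:
jog_arm([
  {"offset": [0,0,0.03],"angular": [0,0,0]},
  {"offset": [0,0,0.06],"angular": [0,0,0]},
  {"offset": [0,0,0.06],"angular": [0,0,0]},
])

```text
clock: 11.2
eef_pos: [0.5324, 0.1075, 0.0239]
tcp_rot: [[0.156, 0.988, 0.002], [0.988, -0.156, 0.006], [0.006, 0.001, -1.0]]
contact_force: [-0.6, 6.3, 9.3]
opening: -0.0
grasp_force: 4.1
```

Request:
jog_arm([
  {"offset": [0,0,0.02],"angular": [0,0,0]},
  {"offset": [0,0,0.04],"angular": [0,0,0]},
  {"offset": [0,0,0.04],"angular": [0,0,0]},
])

```text
clock: 11.45
eef_pos: [0.5325, 0.1075, 0.0235]
tcp_rot: [[0.156, 0.988, 0.003], [0.988, -0.156, 0.006], [0.006, 0.002, -1.0]]
contact_force: [-4.1, 5.8, 16.1]
opening: 0.002
grasp_force: 8.1
```

Request:
jog_arm([
  {"offset": [0,0,0.02],"angular": [0,0,0]},
  {"offset": [0,0,0.03],"angular": [0,0,0]},
  {"offset": [0,0,0.03],"angular": [0,0,0]},
])

```text
clock: 11.7
eef_pos: [0.5326, 0.1075, 0.0233]
tcp_rot: [[0.156, 0.988, 0.003], [0.988, -0.156, 0.006], [0.006, 0.002, -1.0]]
contact_force: [-5.0, 5.2, 23.6]
opening: 0.001
grasp_force: 11.6
```

Down hard on its stop. I'll lift straight up, then back off for a look.

Request:
jog_arm([
  {"offset": [0,0,-0.2],"angular": [0,0,0]},
  {"offset": [0,0,-0.8],"angular": [0,0,0]},
  {"offset": [0,0,-1.8],"angular": [0,0,0]},
  {"offset": [0,0,-2.9],"angular": [0,0,0]},
  {"offset": [0,0,-4],"angular": [0,0,0]},
])

```text
clock: 12.12
eef_pos: [0.5306, 0.1049, 0.1414]
tcp_rot: [[0.157, 0.988, -0.002], [0.988, -0.157, 0.001], [0.0, -0.002, -1.0]]
contact_force: [0.7, -0.1, -0.5]
opening: 0.001
grasp_force: 0.0
```

Request:
jog_arm([
  {"offset": [-0.8,-0.8,-0.6],"angular": [0,0,0]},
  {"offset": [-1.6,-1.6,-1.2],"angular": [0,0,0]},
  {"offset": [-2.4,-2.4,-1.8],"angular": [0,0,0]},
  {"offset": [-3.2,-3.2,-2.0],"angular": [0,0,0]},
  {"offset": [-4,-4,-2.0],"angular": [0,0,0]},
])

```text
clock: 12.53
eef_pos: [0.3938, 0.0045, 0.202]
tcp_rot: [[0.156, 0.988, 0.003], [0.988, -0.156, -0.0], [0.0, 0.003, -1.0]]
contact_force: [0.2, -1.1, 0.2]
opening: 0.002
grasp_force: 0.0
```

Run:
```python
from plant import eyes,manip
import cv2,numpy as np
print(manip.get_obs()['eef_pos'])
w=eyes.snapshot('wrist')[:,:,::-1]; s=eyes.snapshot('scene')[170:280,210:370,::-1]
cv2.imwrite('pics/end.png',np.hstack([cv2.resize(w,(400,300)),cv2.resize(s,(400,300),interpolation=2)]))
```

```text
[0.39381171 0.00447664 0.20202389]
```

View pics/end.png

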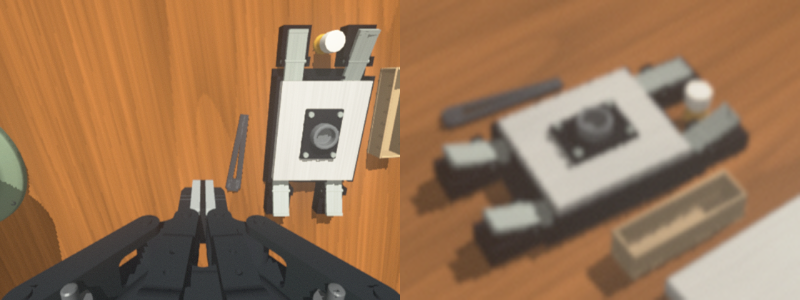

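The near left tab, at (293,50) in the left half and (665,75) in the right half, now lies flat. The other three still stand, and the jar, box and tweezers haven't moved.

```bash
python3 -c "
from plant import order
print(order.close_job())"
```

```text
the job is handed in; nothing more can be done
None
```

The near left corner was the one that rocked, and its shim tab is now pressed flat; the other three shims still stand, the things around the jig were not moved, and the job is handed in. I tested only the near right corner (firm at 21 N) and the near left, stopping once it went down.

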